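# Take the vise head off the quick-change base and park it in the rack

## Task

Release the vise head from the quick-change base: push the lock button fully in, turn the head anticlockwise (seen from above) not quite a quarter turn, until you feel it come free, and lift it straight off. Then stand it gently in the free seat of the head rack, fully home. Do not force any part, and leave the two other heads in their seats.

Things in the scene. Friction and masses are not known exactly. Their poses are not given: they have to be found in the camera images.
- base: Fixed quick-change base: grey 112x100x12 mm plate, round steel socket 76 mm wide, top at z 40 mm. Origin: under the socket's axis, on the bench; z up. -x points to the grey lock housing (39 mm high, out to 91 mm from the axis) with the button.
- vise_head: Loose bayonet head, 0.28-0.46 kg, aluminium. Origin: axis, at the underside of its flange (72 mm wide, 6 mm thick); z up, x as the base's x while locked. Above the flange a knurled drum 56 mm wide, z 6-42 (grip here), then two steel jaws to z 53. Below: spigot 34 mm wide to z -20 with two lugs, 48 mm tip to tip. A 47 mm long fork at -x holds the lock pin. Locked: origin 41.5 mm above the bench.
- lock_button (a joint): Travel of the lock button, 0 (out, locked) to 0.007 m (fully in, on a hard stop), straight down. It takes about 5 N all the way, and a detent keeps it where it is pushed. Once in, its pin is below the head's fork and the head can be turned.
- button_top (a point): Centre of the flat top of the round dark steel lock button, 15 mm wide, 62 mm from the socket's axis towards the base's -x; 54 mm above the bench when out, 47 mm when in.
- socket (a point): On the socket's axis, at its top, 40 mm over the bench. Inside, a bayonet ring with two lips holds the head's lugs; a 10 N spring plate lifts the head against the lips. The ring is clocked by set screws: the anticlockwise turn from lock to end stop is anywhere from 50 to 86 deg; only in its last 8 deg is the head free: the spring then lifts it (4 mm if let go). Radial play 1.5 mm.
- free_seat (a point): Centre of the mouth of the rack's empty seat, on the rack's top face, 40 mm above the bench. The bore is 54 mm wide, 26 mm deep, with a 2 mm chamfer; a parked head's flange lies on the rack's top, its origin at this point; its yaw does not matter.
- rack: Fixed wooden block 92x290x40 mm with three bored seats in a row along its y axis, at y -95, 0 and 95 mm. Origin: centre of its underside, on the bench.
- bowl_head: Another loose head, with a dark round bowl 68 mm wide, parked in one of the seats; leave it. Origin: axis, underside of its flange; top 46 mm above that.
- peg_head: Another loose head, with a round brass plate 66 mm wide with holes and four pins, parked in one of the seats; leave it. Origin: axis, underside of its flange; top 39 mm above that.

How it is judged:
By the outcome, as a careful person would: the job done as asked, in the order asked, and still so for the second after the job is handed in, with the robot touching nothing.
It also fails if it takes over 72 s, if anything falls off the work surface, if the arm or the gripper's body presses on something with over 40 N, if the wrist force passes 120 N, or if a joint passes its speed limit or range.

## Robot

A 6-joint arm with a two-finger parallel gripper is mounted at the origin on a cart in front of the work surface, level with it; the furniture and walls round the work are solid. World frame = base frame: x ahead of the robot, y to its left, z up, the work surface at z = 0. Lengths are in m, angles in rad, forces in N, time in s.
With the tool pointing down it reaches from about 0.375 to 0.975 m from the base axis. Payload 3.8 kg.
Tool frame: the origin (TCP) lies midway between the tips of the shut fingers; the grasp point (between the pads) lies 19 mm behind it; z points along the fingers, y is the direction in which the jaws open and shut (so a half turn about z gives the same grasp; the last joint's range is limited). The gripper opens to 85 mm and grips with 20 to 120 N. Pads are 22 mm wide; open, the fingers measure 114 mm over their backs; the gripper's body (76 mm by 85 mm) begins 54 mm behind the grasp point. The pads swing forward as they close: fully open they stand 13 mm farther back than shut.
Start: joints at [1.075, 0.264, 1.604, -0, 1.274, -0.037], TCP at [0.299, 0.605, 0.231] pointing down, gripper open.
Joint ranges: [-2.63, 2.63], [-0.94, 2.18], [0.31, 2.57], [-1.31, 4.45], [0, 2.66], [-2.55, 2.55]. Speed limits (rad/s): [2.57, 2.57, 3.14, 3.14, 3.14, 3.14].

## Interface

Orientations are given as a rotation vector (axis times angle).
In Python, from workcell import bot gives the robot as it stands.
- The arm moves only by the tool drive_tool, never from a script. Its argument "deltas" is a list of rows, each an object with "hand": the opening, from 0 (shut) to 1 (fully open); "offset": the shift along the world's x, y, z in cm, a list of three; "angular": the turn, a rotation vector about the world's x, y, z in degrees, a list of three. A call has 1 to 8 rows; each row is the pose to reach, as a shift and turn from the pose commanded when the call began; what a row does not reach only later rows make up. A row lasts 1/8 s, in which the tool goes at most 62.5 mm and 10.7 degrees, less where a joint would pass 70% of its speed; a pose out of reach is approached as far as the arm can. A call with a gripper value outside its range is refused whole. The fingers move at their own pace and stop on an object; "force" is the grip in N (left out, the last holds). Time passes only in rows, so rows that repeat a pose let the fingers close. It gives the time, the measured TCP pose, the force and the opening at its end, in the units of the state.
- bot.read_state(): the state, without advancing time (a new reading comes with each control period).
- bot.read_camera(name): name is "scene" or "top" or "wrist"; returns a dict with "frame" (480x640x3 uint8, blue, green, red), "mtx" (3x3 intrinsics, pixels), "k1" (the pictures are not rectified: a ray, as slopes to the right and down, at radius r is drawn at 1 + k1 r^2 times it, then the intrinsics apply), "R" (3x3) and "t" (3): a world point X has camera coordinates R X + t. Camera axes: x right, y down, z forward; pixel columns grow to the right and rows downward; lengths in m; the calibration is good to about 2 mm. A picture is of the moment at which its call begins. There is no depth.
- bot.finish_job(): hands the job in, once; it reports no verdict.
The state is a dict: "time": time; "q": joint angles; "joint_vel": joint speeds; "joint_torque": joint torques, N m; "tool_pos": TCP position; "tcp_rot": TCP orientation; "wrist_force": force on the tool from outside, world axes, zero at the start; "torque": the same for the moment, N m; "width": opening from 0.0 (shut) to 1.0 (fully open).
Only numpy, scipy, OpenCV 4.12 (cv2) and the standard library are available. Lean on these libraries where they do the work, as an engineer would, in place of code of your own. Each camera call takes 0.05 s, during which the arm holds its last target. There are 200 camera calls.

## Working session

There is one attempt and no reset: what is moved stays moved. The work goes in short steps, Python scripts to look and compute and a tool call to move; the robot and the scene stay as the last step left them, time stands still between calls to the robot, and variables do not carry over. Pictures are saved under pics/ and viewed, about 8 in all and at most 12, crops included, and the job is handed in when it is done.

Besides the shell and the picture viewer there is one more tool, called after ">>>" by a JSON object that holds its "api" and its "payload". drive_tool: Moves the arm, as the interface text tells. Its arguments: {"type":"object","properties":{"deltas":{"type":"array"},"force":{"type":"number"}},"required":["deltas"]}

```bash
mkdir -p pics; ls; cat > h.py <<'E'
import numpy as np, cv2
from workcell import bot
def snap(n,f):
    c=bot.read_camera(n); cv2.imwrite('pics/'+f+'.png',c['frame']); np.savez('pics/'+f+'.npz',**{k:np.array(c[k]) for k in c}); return c
def load(f): return dict(np.load('pics/'+f+'.npz'))
def ray(c,px):
    K=np.array(c['mtx']);k=float(c['k1']);R=np.array(c['R']);t=np.array(c['t'])
    d=np.array([(px[0]-K[0,2])/K[0,0],(px[1]-K[1,2])/K[1,1]]);u=d.copy()
    for _ in range(20): u=d/(1+k*(u@u))
    return -R.T@t, R.T@np.array([u[0],u[1],1])
def onz(c,px,z):
    o,d=ray(c,px); return o+d*(z-o[2])/d[2]
def proj(c,X):
    K=np.array(c['mtx']);p=np.array(c['R'])@np.array(X)+np.array(c['t']);u=p[:2]/p[2];u=u*(1+float(c['k1'])*(u@u))
    return np.array([K[0,0]*u[0]+K[0,2],K[1,1]*u[1]+K[1,2]])
def tri(ob):
    A=0;b=0
    for c,px in ob:
        o,d=ray(c,px);d=d/np.linalg.norm(d);P=np.eye(3)-np.outer(d,d);A=A+P;b=b+P@o
    return np.linalg.solve(A,b)
E
python3 - <<'E'
from h import *
for n in('top','scene','wrist'):
    c=snap(n,n+'0'); print(n,np.round(-c['R'].T@c['t'],3),np.round(c['R'][2],2),c['mtx'][0,0],c['k1'])
s=bot.read_state();print(s)
E
```

```text
pics
top [ 0.379 -0.012  1.03 ] [ 0.12 -0.02 -0.99] 463.5164671361108 -0.024684166274871966
scene [ 0.054 -0.386  0.779] [ 0.49  0.39 -0.78] 453.2660300116812 -0.11893969656497817
wrist [0.223 0.642 0.372] [ 0.29 -0.15 -0.94] 408.4537984069821 0.01960129648383361
{'time': 0.15, 'q': array([ 1.07507367e+00,  2.64595411e-01,  1.60508777e+00, -3.74573540e-05,
        1.27369223e+00, -3.68755266e-02]), 'joint_vel': array([-0.00087694, -0.00284749, -0.00162719,  0.00054062, -0.00166607,
        0.00116247]), 'joint_torque': array([ 2.94036317e-04, -5.15909314e+01, -3.67958272e+01, -3.70280941e-05,
        8.13106948e-03, -2.64808182e-05]), 'tool_pos': array([0.29869052, 0.60467299, 0.23022287]), 'tcp_rot': array([-7.14333228e-01, -3.05885510e+00,  2.71607484e-03]), 'wrist_force': array([-0.71864318, -0.07231377, -0.44147212]), 'torque': array([ 0.02976305, -0.00288408,  0.01121132]), 'width': 0.9974647714217523}
```

View pics/top0.png

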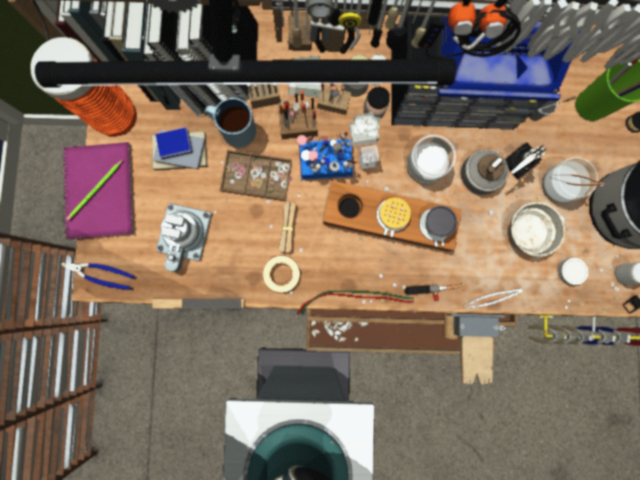

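View pics/scene0.png

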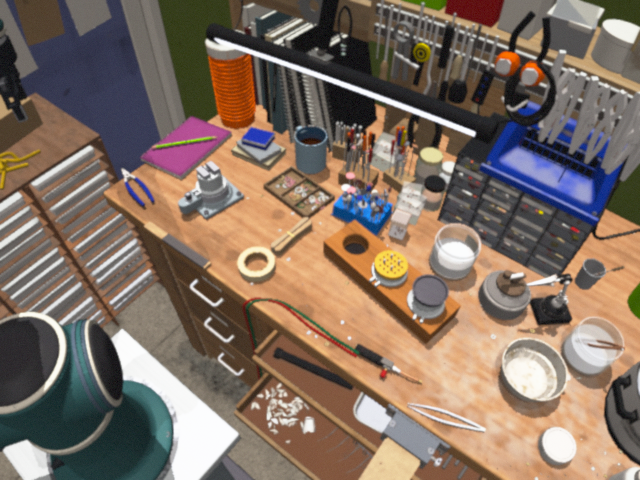

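The top view shows the base and vise head near (182,233) with the button near (173,262). The rack runs from (325,205) to (458,235): empty seat at (349,206), brass plate at (395,213), bowl at (438,223). A black lamp bar crosses above, farther back. Next I'll crop all three views for detail.

```bash
python3 - <<'E'
from h import *
a=cv2.imread('pics/top0.png')[195:280,140:225]; b=cv2.imread('pics/scene0.png')[155:225,170:255]
c=cv2.imread('pics/wrist0.png')
a=cv2.resize(a,(300,300),interpolation=3); b=cv2.resize(b,(364,300),interpolation=3)
cv2.imwrite('pics/crop1.png',np.vstack([np.hstack([a,b]),cv2.resize(c,(664,498))[200:498]]))
for n,px in(('top0',(180,231)),('top0',(172,265)),('top0',(349,206)),('scene0',(355,243))):
    print(n,px,onz(load(n),px,.04).round(3))
E
```

```text
top0 (180, 231) [0.509 0.269 0.04 ]
top0 (172, 265) [0.436 0.281 0.04 ]
top0 (349, 206) [ 0.575 -0.093  0.04 ]
scene0 (355, 243) [ 0.576 -0.092  0.04 ]
```

View pics/crop1.png

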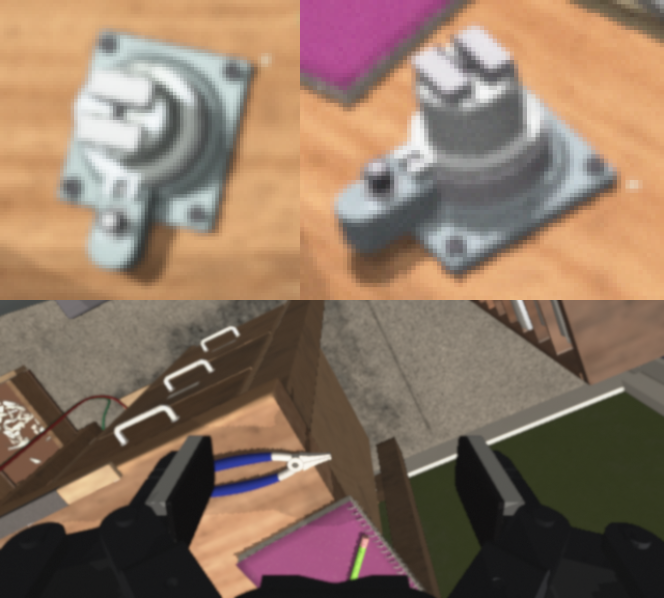

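View pics/wrist0.png

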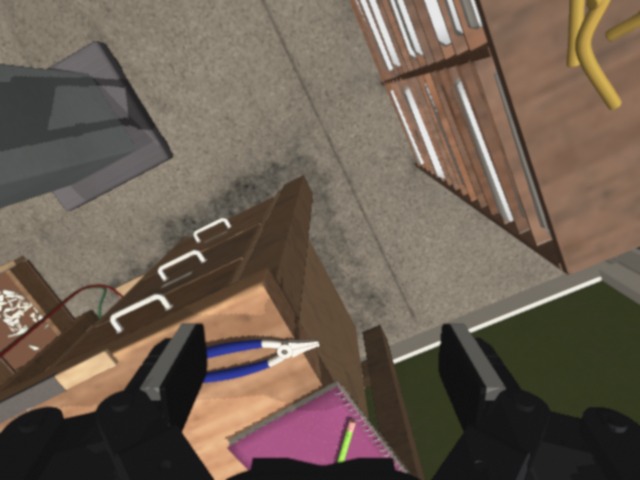

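Crops: the fork ends before the round button, at top-crop (113,220), and the wrist view does not yet see the base. I'll check the lamp bar's height, then move over the base.

```bash
python3 - <<'E'
from h import *
t,s=load('top0'),load('scene0')
print('lamp',tri([(t,(452,70)),(s,(492,130))]).round(3),tri([(t,(45,72)),(s,(213,32))]).round(3))
print('button',tri([(t,(140+113*85/300,195+219*85/300)),(s,(170+380*85/364-300*85/364,155+180*70/300))]).round(3))
print('seat',tri([(t,(349,206)),(s,(355,243))]).round(3))
E
```

```text
lamp [ 0.763 -0.241  0.294] [0.745 0.456 0.272]
button [0.452 0.282 0.043]
seat [ 0.575 -0.093  0.042]
```

>>> {"api": "drive_tool", "payload": {"deltas": [{"hand":1,"offset":[3,-4.5,0],"angular":[0,0,-4]},{"hand":1,"offset":[6,-9,0],"angular":[0,0,-8]},{"hand":1,"offset":[9,-14,0],"angular":[0,0,-12]},{"hand":1,"offset":[12,-19,0],"angular":[0,0,-16]},{"hand":1,"offset":[15,-24,0],"angular":[0,0,-20]},{"hand":1,"offset":[18,-29,0],"angular":[0,0,-24]},{"hand":1,"offset":[20,-33,0],"angular":[0,0,-24]},{"hand":1,"offset":[20,-33,0],"angular":[0,0,-24]}]}}

```text
time: 1.15
tool_pos: [0.5, 0.2724, 0.231]
tcp_rot: [1.341, 2.841, -0.001]
wrist_force: [-0.6, 0.1, -0.4]
width: 1.002
```

```bash
python3 - <<'E'
from h import *
c=snap('wrist','w1')
E
```

>>> {"api": "drive_tool", "payload": {"deltas": [{"hand":1,"offset":[-3.5,3,0],"angular":[0,0,0]},{"hand":1,"offset":[-3.5,3,0],"angular":[0,0,0]},{"hand":0,"offset":[-5.5,1.0,0],"angular":[0,0,0]},{"hand":0,"offset":[-5.5,1.0,0],"angular":[0,0,0]},{"hand":0,"offset":[-5.5,1.0,0],"angular":[0,0,0]},{"hand":0,"offset":[-5.5,1.0,0],"angular":[0,0,0]}]}}

```text
time: 1.95
tool_pos: [0.4446, 0.2857, 0.2314]
tcp_rot: [1.334, 2.844, 0.001]
wrist_force: [-0.1, -0.7, -0.1]
width: 0.147
```

```bash
python3 - <<'E'
from h import *
c=snap('wrist','w2')
a=load('w1')['frame'];b=c['frame']
cv2.imwrite('pics/crop2.png',np.hstack([a[60:480,120:520],b[60:480,120:520]]))
E
```

```text
(no output)
```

View pics/crop2.png

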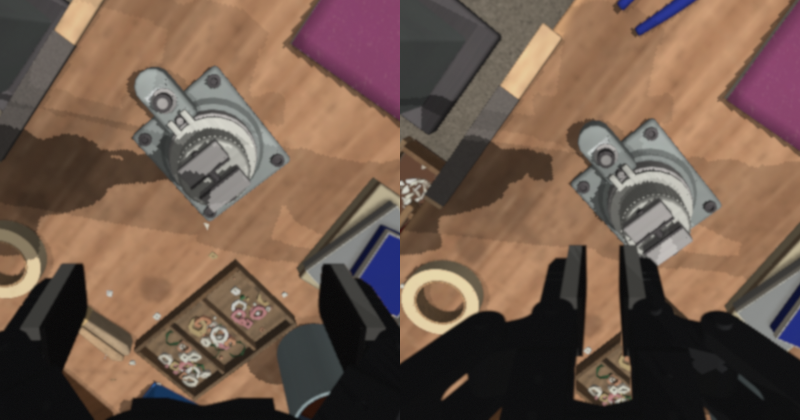

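Both wrist views show the base. Screws in w1 (crop pixels): (212,80), (278,160), (208,212), (147,140). Button: (162,102) in w1 and (205,158) in w2. I'll refine these and triangulate.

```bash
python3 - <<'E'
from h import *
def ref(c,p,r=7):
    g=cv2.cvtColor(c['frame'],6).astype(float);x,y=int(p[0]),int(p[1]);w=g[y-r:y+r+1,x-r:x+r+1]
    m=np.clip(np.percentile(w,50)-w-8,0,None);yy,xx=np.mgrid[-r:r+1,-r:r+1];m=m*(xx**2+yy**2<=r*r)
    return np.array([x+(m*xx).sum()/m.sum(),y+(m*yy).sum()/m.sum()])
a,b=load('w1'),load('w2')
o=np.array([120,60]);S1=[(212,80),(278,160),(208,212),(147,140)];S2=[(250,133),(310,206),None,(186,186)]
for p,q in zip(S1,S2):
    p=ref(a,p+o);print('screw',p.round(1),onz(a,p,.012).round(4),end=' ')
    if q: q=ref(b,q+o);print(q.round(1),onz(b,q,.012).round(4),tri([(a,p),(b,q)]).round(4))
p=np.array((162,102.))+o;q=np.array((205,158.))+o
print('\nbut',onz(a,p,.054).round(4),onz(b,q,.054).round(4),tri([(a,p),(b,q)]).round(4))
za=cv2.resize(a['frame'][120:290,245:415],(400,400),interpolation=2);zb=cv2.resize(b['frame'][170:340,280:450],(400,400),interpolation=2)
cv2.imwrite('pics/z.png',np.hstack([za,zb]))
E
```

```text
screw [334.4 141.3] [0.4756 0.3178 0.012 ] [371.5 194.2] [0.4759 0.3174 0.012 ] [0.4754 0.3178 0.0141]
screw [396.7 220.8] [0.5656 0.2997 0.012 ] [428.9 266.7] [0.5653 0.3    0.012 ] [0.5664 0.2996 0.0098]
screw [328.2 272.7] [0.5503 0.2198 0.012 ] screw [264.3 200.2] [0.4601 0.2378 0.012 ] [303.5 246.9] [0.4604 0.2389 0.012 ] [0.4602 0.2386 0.013 ]

but [0.451  0.2824 0.054 ] [0.4501 0.2825 0.054 ] [0.451  0.2815 0.0491]
```

View pics/z.png

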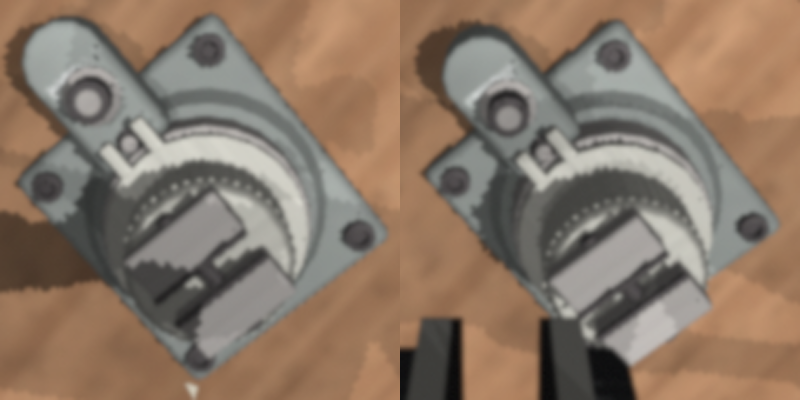

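The zoom shows the button's flat top at za (88,102) and the fork ending short of it. From the screws, the socket axis is (0.513, 0.269) and the base yaw is −11°. The screw plane comes out at about 12 mm, and the button at (0.4525, 0.281). Now I'll press the button with shut fingers, offset 3 mm outward to stay clear of the fork.

>>> {"api": "drive_tool", "payload": {"deltas": [{"hand":0,"offset":[0.55,-0.35,-5],"angular":[0,0,0]},{"hand":0,"offset":[0.55,-0.35,-10],"angular":[0,0,0]},{"hand":0,"offset":[0.55,-0.35,-14],"angular":[0,0,0]},{"hand":0,"offset":[0.55,-0.35,-16.7],"angular":[0,0,0]},{"hand":0,"offset":[0.55,-0.35,-17.1],"angular":[0,0,0]},{"hand":0,"offset":[0.55,-0.35,-17.1],"angular":[0,0,0]}], "force": 20}}

```text
time: 2.75
tool_pos: [0.4501, 0.2821, 0.0608]
tcp_rot: [1.335, 2.844, 0.001]
wrist_force: [0.7, 0.2, -0.0]
width: -0.0
```

>>> {"api": "drive_tool", "payload": {"deltas": [{"hand":0,"offset":[0,0,-0.3],"angular":[0,0,0]},{"hand":0,"offset":[0,0,-0.6],"angular":[0,0,0]},{"hand":0,"offset":[0,0,-0.6],"angular":[0,0,0]}]}}

```text
time: 3.12
tool_pos: [0.4496, 0.2818, 0.0546]
tcp_rot: [1.335, 2.844, 0.001]
wrist_force: [-0.5, 0.7, 0.9]
width: 0.001
```

>>> {"api": "drive_tool", "payload": {"deltas": [{"hand":0,"offset":[0,0,-0.2],"angular":[0,0,0]},{"hand":0,"offset":[0,0,-0.4],"angular":[0,0,0]},{"hand":0,"offset":[0,0,-0.4],"angular":[0,0,0]}]}}

```text
time: 3.5
tool_pos: [0.4497, 0.2819, 0.0506]
tcp_rot: [1.335, 2.844, 0.001]
wrist_force: [-1.2, 0.6, 4.4]
width: -0.003
```

>>> {"api": "drive_tool", "payload": {"deltas": [{"hand":0,"offset":[0,0,-0.15],"angular":[0,0,0]},{"hand":0,"offset":[0,0,-0.3],"angular":[0,0,0]},{"hand":0,"offset":[0,0,-0.3],"angular":[0,0,0]}]}}

```text
time: 3.88
tool_pos: [0.4497, 0.2819, 0.0472]
tcp_rot: [1.335, 2.844, 0.001]
wrist_force: [0.6, 1.1, 3.0]
width: 0.004
```

>>> {"api": "drive_tool", "payload": {"deltas": [{"hand":0,"offset":[0,0,-0.05],"angular":[0,0,0]},{"hand":0,"offset":[0,0,-0.05],"angular":[0,0,0]}]}}

```text
time: 4.12
tool_pos: [0.4497, 0.2819, 0.047]
tcp_rot: [1.335, 2.844, 0.001]
wrist_force: [0.3, -0.3, 5.2]
width: 0.001
```

>>> {"api": "drive_tool", "payload": {"deltas": [{"hand":0,"offset":[0,0,-0.05],"angular":[0,0,0]},{"hand":0,"offset":[0,0,-0.05],"angular":[0,0,0]}]}}

```text
time: 4.38
tool_pos: [0.4497, 0.2819, 0.0469]
tcp_rot: [1.335, 2.844, 0.001]
wrist_force: [-1.9, 0.1, 8.1]
width: 0.004
```

The button is on its hard stop at z 0.047 with force rising. I'll give it one firmer push, then lift and move over the head.

>>> {"api": "drive_tool", "payload": {"deltas": [{"hand":0,"offset":[0,0,-0.1],"angular":[0,0,0]},{"hand":0,"offset":[0,0,-0.1],"angular":[0,0,0]},{"hand":0,"offset":[0,0,6],"angular":[0,0,0]},{"hand":0.5,"offset":[0,0,12],"angular":[0,0,0]},{"hand":1,"offset":[6.3,-1.3,13],"angular":[0,0,0]},{"hand":1,"offset":[6.3,-1.3,13],"angular":[0,0,0]},{"hand":1,"offset":[6.3,-1.3,13],"angular":[0,0,0]},{"hand":1,"offset":[6.3,-1.3,13],"angular":[0,0,0]}]}}

```text
time: 5.38
tool_pos: [0.5105, 0.2682, 0.1744]
tcp_rot: [-1.333, -2.842, 0.005]
wrist_force: [0.3, -0.1, 0.1]
width: 0.996
```

```bash
python3 - <<'E'
from h import *
c=snap('wrist','w3');s=bot.read_state();print(s['tool_pos'],s['width'],s['wrist_force'])
f=c['frame'].copy()
for X in((.513,.2687,.0945),(.513,.2687,.04),(.4525,.281,.047),(.4525,.281,.054)):
    p=proj(c,X);print(X,p.round(1));cv2.circle(f,tuple(int(v) for v in p),3,(0,0,255),1)
cv2.imwrite('pics/w3m.png',f)
E
```

```text
[0.51067351 0.2684278  0.17465888] 1.003353379326236 [-0.36292676 -1.03459412  0.83620665]
(0.513, 0.2687, 0.0945) [326.7 255.8]
(0.513, 0.2687, 0.04) [326.2 228.2]
(0.4525, 0.281, 0.047) [267.5 160.9]
(0.4525, 0.281, 0.054) [266.  162.4]
```

View pics/w3m.png

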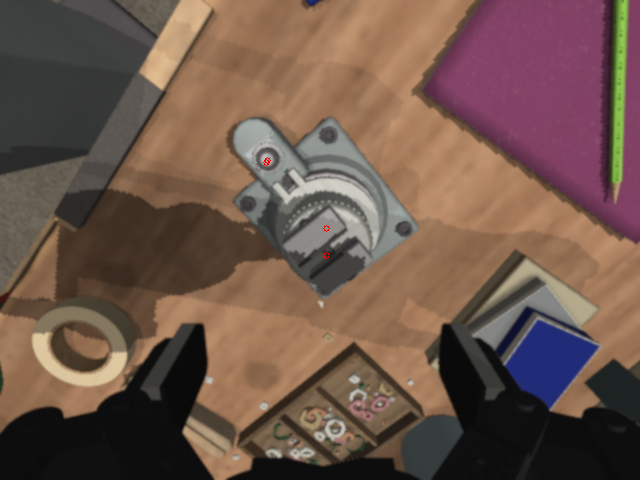

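The picture shows the head's top between the jaws near (327,250), as predicted (327,256). The button at (267,160) is now flush. Descending around the drum.

>>> {"api": "drive_tool", "payload": {"deltas": [{"hand":1,"offset":[0.2,0.0,-4],"angular":[0,0,0]},{"hand":1,"offset":[0.2,0.0,-8],"angular":[0,0,0]},{"hand":1,"offset":[0.2,0.0,-11],"angular":[0,0,0]},{"hand":1,"offset":[0.2,0.0,-12.4],"angular":[0,0,0]},{"hand":1,"offset":[0.2,0.0,-12.4],"angular":[0,0,0]},{"hand":1,"offset":[0.2,0.0,-12.4],"angular":[0,0,0]}]}}

```text
time: 6.18
tool_pos: [0.5154, 0.2693, 0.0537]
tcp_rot: [1.334, 2.843, 0.003]
wrist_force: [0.3, 1.2, 0.3]
width: 0.998
```

>>> {"api": "drive_tool", "payload": {"deltas": [{"hand":1,"offset":[0,0,0],"angular":[0,0,0]},{"hand":1,"offset":[0,0,0],"angular":[0,0,0]}]}}

```text
time: 6.42
tool_pos: [0.5152, 0.2691, 0.0534]
tcp_rot: [1.334, 2.843, 0.002]
wrist_force: [-0.4, 0.0, -0.0]
width: 0.994
```

>>> {"api": "drive_tool", "payload": {"deltas": [{"hand":1,"offset":[-0.2,0,-0.3],"angular":[0,0,0]},{"hand":0.75,"offset":[-0.2,0,-0.3],"angular":[0,0,0]},{"hand":0.5,"offset":[-0.2,0,-0.3],"angular":[0,0,0]},{"hand":0.5,"offset":[-0.2,0,-0.3],"angular":[0,0,0]},{"hand":0.5,"offset":[-0.2,0,-0.3],"angular":[0,0,0]},{"hand":0.5,"offset":[-0.2,0,-0.3],"angular":[0,0,0]}], "force": 50}}

```text
time: 7.18
tool_pos: [0.5127, 0.2689, 0.05]
tcp_rot: [1.335, 2.844, 0.001]
wrist_force: [-1.5, 0.2, 5.7]
width: 0.641
```

```bash
python3 - <<'E'
from h import *
s=bot.read_state();print({k:np.round(s[k],4) for k in s})
E
```

```text
{'time': np.float64(7.175), 'q': array([ 4.4000e-01,  2.6110e-01,  1.9708e+00,  1.0000e-04,  9.0900e-01,
       -2.5330e-01]), 'joint_vel': array([-0.0002, -0.0005,  0.0014, -0.0013,  0.0004, -0.0022]), 'joint_torque': array([-2.70000e-01, -4.21004e+01, -2.89055e+01, -1.11100e-01,
       -5.79200e-01, -2.30000e-03]), 'tool_pos': array([0.5127, 0.2689, 0.05  ]), 'tcp_rot': array([1.3346e+00, 2.8437e+00, 8.0000e-04]), 'wrist_force': array([-1.5286,  0.1903,  5.69  ]), 'torque': array([-0.171 ,  0.3289, -0.0247]), 'width': np.float64(0.6408)}
```

Gripped with low side force. Turning anticlockwise in small steps and watching the force and torque.

>>> {"api": "drive_tool", "payload": {"deltas": [{"hand":0.5,"offset":[0,0,0],"angular":[0,0,3]},{"hand":0.5,"offset":[0,0,0],"angular":[0,0,6]},{"hand":0.5,"offset":[0,0,0],"angular":[0,0,9]},{"hand":0.5,"offset":[0,0,0],"angular":[0,0,12]}]}}

```text
time: 7.68
tool_pos: [0.513, 0.269, 0.05]
tcp_rot: [1.028, 2.968, 0.001]
wrist_force: [-1.1, -0.9, 4.5]
width: 0.64
```

```bash
cat > st.py <<'E'
from h import *
s=bot.read_state();a=2*np.degrees(np.arctan2(s['tcp_rot'][1],s['tcp_rot'][0]))-90
print('t',round(s['time'],2),'yaw',round((a+90)%180-90,1),'p',s['tool_pos'].round(4),'F',s['wrist_force'].round(1),'T',s['torque'].round(2),'w',round(s['width'],3),'q6',round(s['q'][5],2))
E
python3 st.py
```

```text
t 7.67 yaw 51.8 p [0.513 0.269 0.05 ] F [-1.1 -0.9  4.5] T [-0.03  0.2  -0.08] w 0.64 q6 -0.46
```

>>> {"api": "drive_tool", "payload": {"deltas": [{"hand":0.5,"offset":[0,0,0],"angular":[0,0,4]},{"hand":0.5,"offset":[0,0,0],"angular":[0,0,8]},{"hand":0.5,"offset":[0,0,0],"angular":[0,0,12]},{"hand":0.5,"offset":[0,0,0],"angular":[0,0,16]},{"hand":0.5,"offset":[0,0,0],"angular":[0,0,20]},{"hand":0.5,"offset":[0,0,0],"angular":[0,0,24]},{"hand":0.5,"offset":[0,0,0],"angular":[0,0,28]},{"hand":0.5,"offset":[0,0,0],"angular":[0,0,28]}]}}

```text
time: 8.68
tool_pos: [0.5132, 0.2689, 0.05]
tcp_rot: [0.282, 3.127, 0.001]
wrist_force: [-0.3, -1.2, 5.7]
width: 0.644
```

```bash
python3 st.py
```

```text
t 8.68 yaw 79.7 p [0.5132 0.2689 0.05  ] F [-0.3 -1.2  5.7] T [-0.09  0.03  0.04] w 0.644 q6 -0.95
```

>>> {"api": "drive_tool", "payload": {"deltas": [{"hand":0.5,"offset":[0,0,0],"angular":[0,0,3]},{"hand":0.5,"offset":[0,0,0],"angular":[0,0,5]},{"hand":0.5,"offset":[0,0,0],"angular":[0,0,5]}]}}

```text
time: 9.05
tool_pos: [0.5132, 0.269, 0.05]
tcp_rot: [0.147, 3.137, 0.001]
wrist_force: [0.6, -0.3, 5.2]
width: 0.641
```

```bash
python3 st.py
```

```text
t 9.05 yaw 84.6 p [0.5132 0.269  0.05  ] F [ 0.6 -0.3  5.2] T [-0.1   0.06  0.05] w 0.641 q6 -1.04
```

Fz of about 5 N since gripping suggests the hand is holding the head slightly down against the spring. I'll raise 1 mm to let it rest on the lips, so the release can be felt.

>>> {"api": "drive_tool", "payload": {"deltas": [{"hand":0.5,"offset":[0,0,0.1],"angular":[0,0,0]},{"hand":0.5,"offset":[0,0,0.1],"angular":[0,0,0]}]}}

```text
time: 9.3
tool_pos: [0.5131, 0.269, 0.0501]
tcp_rot: [0.146, 3.137, 0.001]
wrist_force: [3.9, 3.0, -1.8]
width: 0.644
```

```bash
python3 st.py
```

```text
t 9.3 yaw 84.7 p [0.5131 0.269  0.0501] F [ 3.9  3.  -1.8] T [ 0.2  -0.59 -0.08] w 0.644 q6 -1.04
```

The lips hold the head: TCP z stays at 0.0501 and Fz fell, so a release will show as a z rise. Continuing in steps of 4°.

>>> {"api": "drive_tool", "payload": {"deltas": [{"hand":0.5,"offset":[0,0,0],"angular":[0,0,2]},{"hand":0.5,"offset":[0,0,0],"angular":[0,0,4]},{"hand":0.5,"offset":[0,0,0],"angular":[0,0,4]}]}}

```text
time: 9.68
tool_pos: [0.5129, 0.2685, 0.0502]
tcp_rot: [0.033, 3.141, -0.0]
wrist_force: [5.1, 0.7, -2.5]
width: 0.644
```

```bash
python3 st.py
```

```text
t 9.68 yaw 88.8 p [0.5129 0.2685 0.0502] F [ 5.1  0.7 -2.5] T [ 0.   -0.85 -0.03] w 0.644 q6 -1.11
```

>>> {"api": "drive_tool", "payload": {"deltas": [{"hand":0.5,"offset":[0,0,0],"angular":[0,0,2]},{"hand":0.5,"offset":[0,0,0],"angular":[0,0,4]},{"hand":0.5,"offset":[0,0,0],"angular":[0,0,4]}]}}

```text
time: 10.05
tool_pos: [0.5124, 0.2685, 0.0502]
tcp_rot: [0.076, -3.141, 0.001]
wrist_force: [3.9, -0.3, -2.0]
width: 0.642
```

```bash
python3 st.py
```

```text
t 10.05 yaw -87.2 p [0.5124 0.2685 0.0502] F [ 3.9 -0.3 -2. ] T [-0.32 -0.74  0.08] w 0.642 q6 -1.18
```

>>> {"api": "drive_tool", "payload": {"deltas": [{"hand":0.5,"offset":[0,0,0],"angular":[0,0,2]},{"hand":0.5,"offset":[0,0,0],"angular":[0,0,4]},{"hand":0.5,"offset":[0,0,0],"angular":[0,0,4]}]}}

```text
time: 10.42
tool_pos: [0.5122, 0.2689, 0.0502]
tcp_rot: [0.185, -3.136, -0.0]
wrist_force: [3.0, 1.7, -2.7]
width: 0.641
```

```bash
python3 st.py
```

```text
t 10.43 yaw -83.3 p [0.5122 0.2689 0.0502] F [ 3.   1.7 -2.7] T [ 0.08 -0.62  0.03] w 0.641 q6 -1.25
```

>>> {"api": "drive_tool", "payload": {"deltas": [{"hand":0.5,"offset":[0,0,0],"angular":[0,0,2]},{"hand":0.5,"offset":[0,0,0],"angular":[0,0,4]},{"hand":0.5,"offset":[0,0,0],"angular":[0,0,4]}]}}

```text
time: 10.8
tool_pos: [0.5122, 0.2691, 0.0503]
tcp_rot: [0.294, -3.127, -0.001]
wrist_force: [1.9, 4.2, -1.3]
width: 0.643
```

```bash
python3 st.py
```

```text
t 10.8 yaw -79.3 p [0.5122 0.2691 0.0503] F [ 1.9  4.2 -1.3] T [ 0.58 -0.28 -0.04] w 0.643 q6 -1.32
```

>>> {"api": "drive_tool", "payload": {"deltas": [{"hand":0.5,"offset":[0,0,0],"angular":[0,0,2]},{"hand":0.5,"offset":[0,0,0],"angular":[0,0,4]},{"hand":0.5,"offset":[0,0,0],"angular":[0,0,4]}]}}

```text
time: 11.18
tool_pos: [0.5122, 0.269, 0.0503]
tcp_rot: [0.403, -3.115, -0.001]
wrist_force: [0.2, 5.4, -2.0]
width: 0.639
```

```bash
python3 st.py
```

```text
t 11.18 yaw -75.2 p [0.5122 0.269  0.0503] F [ 0.2  5.4 -2. ] T [ 0.98 -0.12  0.03] w 0.639 q6 -1.39
```

>>> {"api": "drive_tool", "payload": {"deltas": [{"hand":0.5,"offset":[0,0,0],"angular":[0,0,2]},{"hand":0.5,"offset":[0,0,0],"angular":[0,0,3]},{"hand":0.5,"offset":[0,0,0],"angular":[0,0,3]}]}}

```text
time: 11.55
tool_pos: [0.5122, 0.269, 0.0503]
tcp_rot: [0.484, -3.104, -0.001]
wrist_force: [1.1, 5.1, -0.6]
width: 0.643
```

```bash
python3 st.py
```

```text
t 11.55 yaw -72.3 p [0.5122 0.269  0.0503] F [ 1.1  5.1 -0.6] T [ 0.93 -0.13 -0.14] w 0.643 q6 -1.44
```

68° turned and still held. Continuing in steps of 3°.

>>> {"api": "drive_tool", "payload": {"deltas": [{"hand":0.5,"offset":[0,0,0],"angular":[0,0,2]},{"hand":0.5,"offset":[0,0,0],"angular":[0,0,3]},{"hand":0.5,"offset":[0,0,0],"angular":[0,0,3]}]}}

```text
time: 11.92
tool_pos: [0.5122, 0.2691, 0.0504]
tcp_rot: [0.565, -3.09, -0.001]
wrist_force: [0.8, 5.2, -0.6]
width: 0.641
```

```bash
python3 st.py
```

```text
t 11.93 yaw -69.3 p [0.5122 0.2691 0.0504] F [ 0.8  5.2 -0.6] T [ 0.89 -0.07 -0.1 ] w 0.641 q6 -1.49
```

>>> {"api": "drive_tool", "payload": {"deltas": [{"hand":0.5,"offset":[0,0,0],"angular":[0,0,2]},{"hand":0.5,"offset":[0,0,0],"angular":[0,0,3]},{"hand":0.5,"offset":[0,0,0],"angular":[0,0,3]}]}}

```text
time: 12.3
tool_pos: [0.5122, 0.2692, 0.0506]
tcp_rot: [0.645, -3.074, -0.001]
wrist_force: [-1.6, 4.9, -0.2]
width: 0.643
```

```bash
python3 st.py
```

```text
t 12.3 yaw -66.3 p [0.5122 0.2692 0.0506] F [-1.6  4.9 -0.2] T [ 0.95  0.04 -0.11] w 0.643 q6 -1.55
```

>>> {"api": "drive_tool", "payload": {"deltas": [{"hand":0.5,"offset":[0,0,0],"angular":[0,0,2]},{"hand":0.5,"offset":[0,0,0],"angular":[0,0,3]},{"hand":0.5,"offset":[0,0,0],"angular":[0,0,3]}]}}

```text
time: 12.68
tool_pos: [0.5124, 0.2692, 0.0511]
tcp_rot: [-0.726, 3.056, 0.001]
wrist_force: [-1.7, 5.4, 4.4]
width: 0.639
```

```bash
python3 st.py
```

```text
t 12.68 yaw -63.3 p [0.5124 0.2692 0.0511] F [-1.7  5.4  4.4] T [ 0.88  0.31 -0.03] w 0.639 q6 -1.6
```

>>> {"api": "drive_tool", "payload": {"deltas": [{"hand":0.5,"offset":[0,0,0],"angular":[0,0,2]},{"hand":0.5,"offset":[0,0,0],"angular":[0,0,2]}]}}

```text
time: 12.92
tool_pos: [0.5126, 0.2691, 0.0511]
tcp_rot: [-0.78, 3.043, 0.001]
wrist_force: [-1.3, 4.9, 5.6]
width: 0.641
```

```bash
python3 st.py
```

```text
t 12.93 yaw -61.2 p [0.5126 0.2691 0.0511] F [-1.3  4.9  5.6] T [ 0.85  0.36 -0.04] w 0.641 q6 -1.63
```

It came free: z rose to 0.0511 and Fz jumped to about +5 N at roughly 76°, and it is now at 79°. Lifting gently.

>>> {"api": "drive_tool", "payload": {"deltas": [{"hand":0.5,"offset":[0,0,0.1],"angular":[0,0,1]},{"hand":0.5,"offset":[0,0,0.2],"angular":[0,0,1]},{"hand":0.5,"offset":[0,0,0.3],"angular":[0,0,1]}]}}

```text
time: 13.3
tool_pos: [0.5124, 0.2689, 0.0532]
tcp_rot: [-0.806, 3.036, 0.001]
wrist_force: [-0.9, 6.1, -0.1]
width: 0.648
```

```bash
python3 st.py
```

```text
t 13.3 yaw -60.3 p [0.5124 0.2689 0.0532] F [-0.9  6.1 -0.1] T [ 1.05 -0.02 -0.06] w 0.648 q6 -1.65
```

>>> {"api": "drive_tool", "payload": {"deltas": [{"hand":0.5,"offset":[0,0,0.2],"angular":[0,0,0]},{"hand":0.5,"offset":[0,0,0.4],"angular":[0,0,0]},{"hand":0.5,"offset":[0,0,0.5],"angular":[0,0,0]}]}}

```text
time: 13.68
tool_pos: [0.5123, 0.2686, 0.0567]
tcp_rot: [-0.806, 3.036, -0.0]
wrist_force: [3.8, 7.0, -7.5]
width: 0.644
```

```bash
python3 st.py
```

```text
t 13.68 yaw -60.3 p [0.5123 0.2686 0.0567] F [ 3.8  7.  -7.5] T [ 1.35 -0.59 -0.03] w 0.644 q6 -1.65
```

>>> {"api": "drive_tool", "payload": {"deltas": [{"hand":0.5,"offset":[0.05,0.1,0],"angular":[0,0,0]},{"hand":0.5,"offset":[0.05,0.1,0],"angular":[0,0,0]}]}}

```text
time: 13.92
tool_pos: [0.5124, 0.2689, 0.0569]
tcp_rot: [0.806, -3.035, 0.002]
wrist_force: [1.8, 2.4, -5.7]
width: 0.645
```

```bash
python3 st.py
```

```text
t 13.93 yaw -60.3 p [0.5124 0.2689 0.0569] F [ 1.8  2.4 -5.7] T [ 0.63 -0.47 -0.03] w 0.645 q6 -1.65
```

>>> {"api": "drive_tool", "payload": {"deltas": [{"hand":0.5,"offset":[0.05,0.05,0.3],"angular":[0,0,0]},{"hand":0.5,"offset":[0.05,0.05,0.6],"angular":[0,0,0]},{"hand":0.5,"offset":[0.05,0.05,0.8],"angular":[0,0,0]}]}}

```text
time: 14.3
tool_pos: [0.5129, 0.2696, 0.0664]
tcp_rot: [0.805, -3.035, 0.001]
wrist_force: [-0.5, -0.1, -3.2]
width: 0.643
```

```bash
python3 st.py; python3 - <<'E'
from h import *
c=snap('scene','s1');d=snap('wrist','w4')
cv2.imwrite('pics/s1c.png',np.hstack([cv2.resize(c['frame'][120:240,150:270],(400,400),interpolation=2),cv2.resize(d['frame'][80:380,160:460],(400,400))]))
E
```

```text
t 14.3 yaw -60.3 p [0.5129 0.2696 0.0664] F [-0.5 -0.1 -3.2] T [ 0.05 -0.01 -0.03] w 0.643 q6 -1.65
```

View pics/s1c.png

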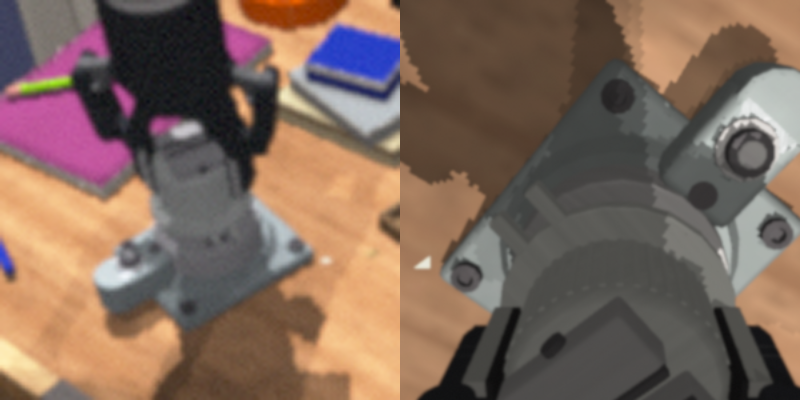

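The scene crop shows the head lifted clear with its fork turned. The hanging load is 3.2 N. Lifting further and carrying it toward the free seat.

>>> {"api": "drive_tool", "payload": {"deltas": [{"hand":0.5,"offset":[0,0,1],"angular":[0,0,0]},{"hand":0.5,"offset":[0,0,2.5],"angular":[0,0,0]},{"hand":0.5,"offset":[0,0,5],"angular":[0,0,0]},{"hand":0.5,"offset":[0,0,8.5],"angular":[0,0,0]},{"hand":0.5,"offset":[1,-3,8.5],"angular":[0,0,-6]},{"hand":0.5,"offset":[2,-7,8.5],"angular":[0,0,-14]},{"hand":0.5,"offset":[3,-11,8.5],"angular":[0,0,-22]},{"hand":0.5,"offset":[4,-15,8.5],"angular":[0,0,-30]}]}}

```text
time: 15.4
tool_pos: [0.5541, 0.1191, 0.1529]
tcp_rot: [0.014, 3.14, 0.0]
wrist_force: [0.5, 0.4, -3.2]
width: 0.643
```

>>> {"api": "drive_tool", "payload": {"deltas": [{"hand":0.5,"offset":[1,-4,0],"angular":[0,0,-7]},{"hand":0.5,"offset":[2,-9,0],"angular":[0,0,-14]},{"hand":0.5,"offset":[3,-14,0],"angular":[0,0,-21]},{"hand":0.5,"offset":[4,-18,0],"angular":[0,0,-27]},{"hand":0.5,"offset":[5,-21,0],"angular":[0,0,-30]},{"hand":0.5,"offset":[5.2,-23,0],"angular":[0,0,-30]},{"hand":0.5,"offset":[5.2,-23,0],"angular":[0,0,-30]},{"hand":0.5,"offset":[5.2,-23,0],"angular":[0,0,-30]}]}}

```text
time: 16.4
tool_pos: [0.6051, -0.109, 0.1514]
tcp_rot: [-0.819, -3.032, -0.001]
wrist_force: [-0.3, 0.5, -3.1]
width: 0.642
```

```bash
python3 st.py; python3 - <<'E'
from h import *
c=snap('wrist','w5');f=c['frame'].copy()
p=proj(c,(.575,-.093,.04));print(p.round(1));cv2.circle(f,tuple(int(v) for v in p),3,(0,0,255),1)
cv2.imwrite('pics/w5m.png',f)
E
```

```text
t 16.4 yaw 59.8 p [ 0.6051 -0.109   0.1514] F [-0.3  0.5 -3.1] T [-0.02  0.02  0.01] w 0.642 q6 -1.26
[320.4 185.2]
```

View pics/w5m.png

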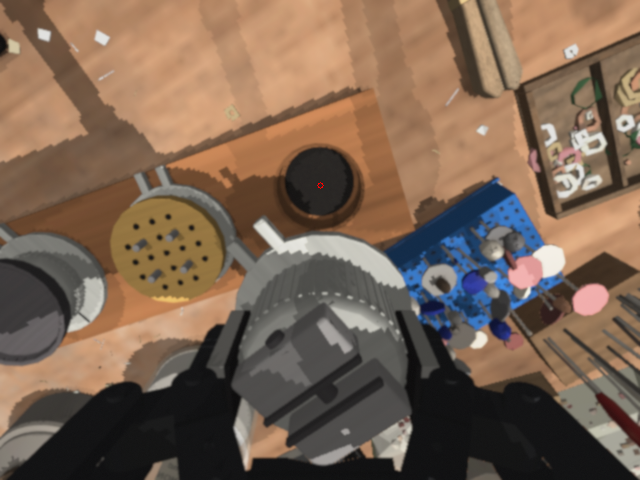

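The mouth of the free seat is centred at about (320,185), on top of the prediction (320.4,185.2). The peg and bowl heads sit at (167,247) and (20,310), and the fork points away from them. Moving over the seat and down to just above it.

>>> {"api": "drive_tool", "payload": {"deltas": [{"hand":0.5,"offset":[-1.5,0.8,0],"angular":[0,0,0]},{"hand":0.5,"offset":[-3,1.6,0],"angular":[0,0,0]},{"hand":0.5,"offset":[-3,1.6,0],"angular":[0,0,0]},{"hand":0.5,"offset":[-3,1.6,-2.5],"angular":[0,0,0]},{"hand":0.5,"offset":[-3,1.6,-5],"angular":[0,0,0]},{"hand":0.5,"offset":[-3,1.6,-7],"angular":[0,0,0]},{"hand":0.5,"offset":[-3,1.6,-7.7],"angular":[0,0,0]},{"hand":0.5,"offset":[-3,1.6,-7.7],"angular":[0,0,0]}]}}

```text
time: 17.45
tool_pos: [0.5753, -0.0938, 0.074]
tcp_rot: [-0.82, -3.032, 0.0]
wrist_force: [-0.8, 0.1, -3.8]
width: 0.64
```

```bash
python3 st.py; python3 - <<'E'
from h import *
c=snap('scene','s2');d=snap('top','t2')
cv2.imwrite('pics/s2c.png',np.hstack([cv2.resize(c['frame'][170:300,300:430],(400,400),interpolation=2),cv2.resize(d['frame'][150:270,300:420],(400,400),interpolation=2)]))
E
```

```text
t 17.45 yaw 59.7 p [ 0.5753 -0.0938  0.074 ] F [-0.8  0.1 -3.8] T [-0.02  0.04 -0.01] w 0.64 q6 -1.25
```

View pics/s2c.png

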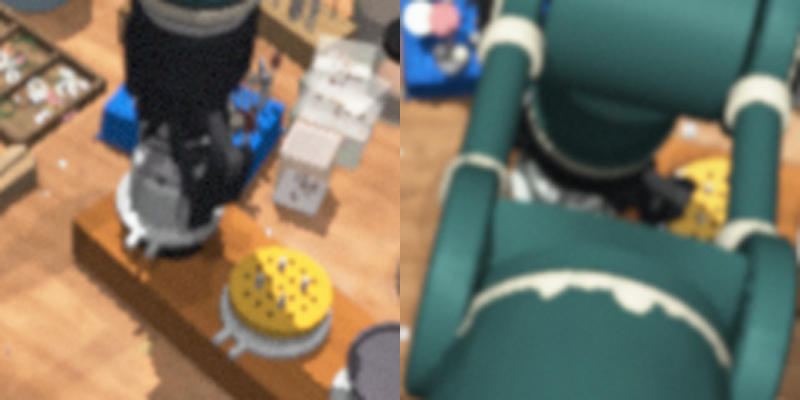

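The head hangs over the seat and the peg head is undisturbed. Lowering.

>>> {"api": "drive_tool", "payload": {"deltas": [{"hand":0.5,"offset":[0,0.05,-0.3],"angular":[0,0,0]},{"hand":0.5,"offset":[0,0.05,-0.6],"angular":[0,0,0]},{"hand":0.5,"offset":[0,0.05,-0.9],"angular":[0,0,0]},{"hand":0.5,"offset":[0,0.05,-0.9],"angular":[0,0,0]}]}}

```text
time: 18.05
tool_pos: [0.5751, -0.0932, 0.0649]
tcp_rot: [-0.82, -3.032, 0.0]
wrist_force: [-0.2, 0.3, -3.6]
width: 0.643
```

```bash
python3 st.py
```

```text
t 18.05 yaw 59.7 p [ 0.5751 -0.0932  0.0649] F [-0.2  0.3 -3.6] T [-0.   -0.02 -0.03] w 0.643 q6 -1.25
```

>>> {"api": "drive_tool", "payload": {"deltas": [{"hand":0.5,"offset":[0,0,-0.3],"angular":[0,0,0]},{"hand":0.5,"offset":[0,0,-0.6],"angular":[0,0,0]},{"hand":0.5,"offset":[0,0,-0.9],"angular":[0,0,0]},{"hand":0.5,"offset":[0,0,-1.1],"angular":[0,0,0]},{"hand":0.5,"offset":[0,0,-1.1],"angular":[0,0,0]}]}}

```text
time: 18.68
tool_pos: [0.5758, -0.0934, 0.0542]
tcp_rot: [0.821, 3.032, 0.0]
wrist_force: [1.7, -0.4, -5.5]
width: 0.642
```

```bash
python3 st.py
```

```text
t 18.68 yaw 59.7 p [ 0.5758 -0.0934  0.0542] F [ 1.7 -0.4 -5.5] T [-0.05 -0.3  -0.03] w 0.642 q6 -1.25
```

>>> {"api": "drive_tool", "payload": {"deltas": [{"hand":0.5,"offset":[0.05,0,-0.2],"angular":[0,0,0]},{"hand":0.5,"offset":[0.05,0,-0.4],"angular":[0,0,0]},{"hand":0.5,"offset":[0.05,0,-0.4],"angular":[0,0,0]}]}}

```text
time: 19.05
tool_pos: [0.5759, -0.0933, 0.0501]
tcp_rot: [-0.821, -3.032, 0.0]
wrist_force: [1.4, 0.1, -4.2]
width: 0.643
```

```bash
python3 st.py
```

```text
t 19.05 yaw 59.7 p [ 0.5759 -0.0933  0.0501] F [ 1.4  0.1 -4.2] T [-0.03 -0.17 -0.  ] w 0.643 q6 -1.25
```

>>> {"api": "drive_tool", "payload": {"deltas": [{"hand":0.5,"offset":[0,0,-0.1],"angular":[0,0,0]},{"hand":0.5,"offset":[0,0,-0.1],"angular":[0,0,0]}]}}

```text
time: 19.3
tool_pos: [0.5759, -0.0933, 0.0492]
tcp_rot: [-0.821, -3.032, 0.0]
wrist_force: [0.3, 0.1, -3.9]
width: 0.644
```

```bash
python3 st.py
```

```text
t 19.3 yaw 59.7 p [ 0.5759 -0.0933  0.0492] F [ 0.3  0.1 -3.9] T [ 0.05 -0.18 -0.02] w 0.644 q6 -1.25
```

>>> {"api": "drive_tool", "payload": {"deltas": [{"hand":0.5,"offset":[0,0,-0.1],"angular":[0,0,0]},{"hand":0.5,"offset":[0,0,-0.1],"angular":[0,0,0]}]}}

```text
time: 19.55
tool_pos: [0.576, -0.0933, 0.0488]
tcp_rot: [0.821, 3.033, -0.0]
wrist_force: [-1.2, 0.5, 1.9]
width: 0.638
```

```bash
python3 st.py
```

```text
t 19.55 yaw 59.7 p [ 0.576  -0.0933  0.0488] F [-1.2  0.5  1.9] T [-0.03  0.23 -0.02] w 0.638 q6 -1.25
```

>>> {"api": "drive_tool", "payload": {"deltas": [{"hand":0.5,"offset":[0,0,-0.1],"angular":[0,0,0]},{"hand":0.5,"offset":[0,0,-0.1],"angular":[0,0,0]}]}}

```text
time: 19.8
tool_pos: [0.576, -0.0933, 0.0487]
tcp_rot: [-0.821, -3.032, 0.0]
wrist_force: [-4.1, 1.4, 8.0]
width: 0.635
```

```bash
python3 st.py
```

```text
t 19.8 yaw 59.7 p [ 0.576  -0.0933  0.0487] F [-4.1  1.4  8. ] T [-0.13  0.71 -0.06] w 0.635 q6 -1.25
```

Seated at TCP z 0.0487, the height expected for a parked head, with contact force rising. I'll ease off, release and rise.

>>> {"api": "drive_tool", "payload": {"deltas": [{"hand":0.5,"offset":[0,0,0.1],"angular":[0,0,0]},{"hand":0.66,"offset":[0,0,0.1],"angular":[0,0,0]},{"hand":0.75,"offset":[0,0,0.1],"angular":[0,0,0]},{"hand":0.85,"offset":[0,0,0.1],"angular":[0,0,0]},{"hand":0.85,"offset":[0,0,0.1],"angular":[0,0,0]},{"hand":0.85,"offset":[0,0,1],"angular":[0,0,0]},{"hand":0.85,"offset":[0,0,3],"angular":[0,0,0]},{"hand":0.85,"offset":[0,0,6],"angular":[0,0,0]}]}}

```text
time: 20.8
tool_pos: [0.5756, -0.0932, 0.1084]
tcp_rot: [-0.82, -3.032, 0.0]
wrist_force: [0.4, -0.1, 0.4]
width: 0.849
```

>>> {"api": "drive_tool", "payload": {"deltas": [{"hand":0.85,"offset":[0,0,5],"angular":[0,0,0]},{"hand":0.85,"offset":[0,5,6],"angular":[0,0,0]},{"hand":0.85,"offset":[0,10,6],"angular":[0,0,0]},{"hand":0.85,"offset":[-2,16,6],"angular":[0,0,0]},{"hand":0.85,"offset":[-4,21,6],"angular":[0,0,0]},{"hand":0.85,"offset":[-4,25,6],"angular":[0,0,0]},{"hand":0.85,"offset":[-4,25,6],"angular":[0,0,0]}]}}

```text
time: 21.68
tool_pos: [0.5362, 0.1594, 0.1694]
tcp_rot: [0.814, 3.032, 0.003]
wrist_force: [0.8, -0.5, 1.3]
width: 0.85
```

```bash
python3 st.py; python3 - <<'E'
from h import *
c=snap('scene','s3');d=snap('top','t3')
cv2.imwrite('pics/s3c.png',np.hstack([cv2.resize(c['frame'][200:340,320:460],(400,400),interpolation=2),cv2.resize(d['frame'][150:270,320:440],(400,400),interpolation=2)]))
E
```

```text
t 21.68 yaw 59.9 p [0.5362 0.1594 0.1694] F [ 0.8 -0.5  1.3] T [-0.06  0.01 -0.01] w 0.85 q6 -0.8
```

View pics/s3c.png

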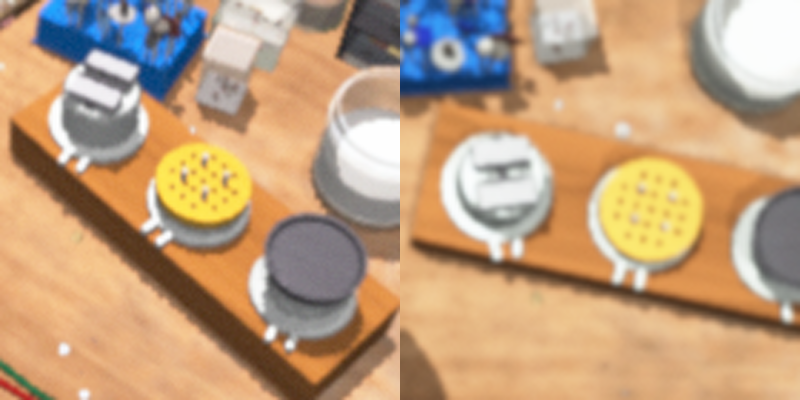

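The vise head stands upright with its flange flat on the rack, and the other two heads are still in their seats. The robot touches nothing, so I'm handing in.

```bash
python3 -c "
from workcell import bot
print(bot.finish_job())"
```

```text
the job is handed in; nothing more can be done
None
```

The vise head is off the base and standing in the free seat of the rack, and I handed the job in at about 22 s of the 72 s allowed.

- **Release:** I pushed the button down to its hard stop, at tip height 47 mm. I then turned the head anticlockwise; it came free at about 76° (upward force about 5 N, 1 mm rise). I lifted it at about 80°.
- **Snag on lifting:** the head rubbed sideways in the socket with about 7 N. I shifted it about 1.5 mm and it came clear with no side force, hanging at about 3.2 N.
- **Placing:** it met the rack at tip height 48.7 mm, the height expected for a head fully home. The largest force I read while placing was about 8 N.
- **Last checks:** the final pictures show the head upright with its flange flat on the rack, and the bowl and peg heads still in their seats. The gripper was open and clear of everything. I judged "fully home" from the contact height and those pictures, and did not measure the head again after letting go.
- **Disagreement:** two-view triangulation put the button top at 49 mm instead of the stated 54 mm. First contact on pressing came at about 54 mm, so the stated height was right.

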